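# Crank the vise shut on an anode block in a boat's machinery space

## Robot

A 6-joint arm with a two-finger parallel gripper is mounted at the origin on the work surface. World frame = base frame: x ahead of the robot, y to its left, z up, the work surface at z = 0. Lengths are in mm, angles in rad, forces in N, time in s.
With the tool pointing down it reaches from about 350 to 975 mm from the base axis. Payload 7.1 kg.
Tool frame: the origin (TCP) lies between the finger pads; the fingertips stand 19 mm ahead of it and the grasp point (between the pads) is the TCP; y points along the fingers, z is the direction in which the jaws open and shut, and the axes are right-handed (so a half turn about y gives the same grasp; the last joint's range is limited). The gripper opens to 88 mm and grips with 3 to 60 N. Pads are 20 mm wide; open, the fingers measure 115 mm over their backs; the gripper's body (75 mm by 178 mm) begins 61 mm behind the grasp point.
Start: joints at [-1.168, 0.423, 1.63, -0, 1.089, -0.019], TCP at [255.892, -570.197, 241.675] pointing down, gripper open.
Joint ranges: [-3, 3], [-0.9, 2.11], [0.09, 2.58], [-1.31, 4.45], [0.11, 2.69], [-2.54, 2.54]. Speed limits (rad/s): [2.39, 2.39, 3.01, 3.14, 3.14, 3.14].

## Interface

Orientations are given as a rotation vector (axis times angle).
In Python, from workcell import ctrl gives the robot as it stands.
- The arm moves only by the tool servo_tool, never from a script. Its argument "moves" is text: rows parted by semicolons, each of 6 numbers parted by spaces: the shift along the world's x, y, z in m, then the turn, a rotation vector about the world's x, y, z in degrees. A call has 1 to 8 rows; each row is the pose to reach, as a shift and turn from the pose commanded when the call began; what a row does not reach only later rows make up. A row lasts 1/8 s, in which the tool goes at most 62.5 mm and 10.7 degrees, less where a joint would pass 70% of its speed; a pose out of reach is approached as far as the arm can. A call with a gripper value outside its range is refused whole. "hand" is the closure in counts, from 0 (fully open) to 255 (shut), set as the call begins (left out, the last holds). The fingers move at their own pace and stop on an object; the grip force is fixed at half the most. Time passes only in rows, so rows that repeat a pose let the fingers close. It gives the time, the measured TCP pose, the force and the opening at its end, in the units of the state.
- ctrl.get_obs(): the state, without advancing time (a new reading comes with each control period).
- ctrl.get_image(name): name is "scene" or "top"; returns a dict with "pixels" (420x560x3 uint8, red, green, blue), "depth" (420x560 float32, mm along the optical axis (not along the pixel's ray), 0 where there is no reading), "vertical_fov" (degrees; the focal length in pixels is half the picture's height over the tangent of half this angle, whatever the lens; pixels are square), "cx", "cy" (the principal point, pixels), "xyz" and "attitude" of the camera in the world. Camera axes: x right, y up, looking along -z (the intrinsics and any distortion apply to the point x, -y, -z); pixel columns grow to the right and rows downward; lengths in mm; the calibration is good to about 2 mm. A picture is of the moment at which its call begins.
- ctrl.close_job(): hands the job in, once; it reports no verdict.
The state is a dict: "t": time; "qpos": joint angles; "qvel": joint speeds; "joint_torque": joint torques, N m; "ee_pos": TCP position; "orientation": TCP orientation; "ft_force": force on the tool from outside, world axes, zero at the start; "moment": the same for the moment, N m; "width": finger opening in mm.
Only numpy, scipy, OpenCV 4.12 (cv2) and the standard library are available. Lean on these libraries where they do the work, as an engineer would, in place of code of your own. Each camera call takes 0.05 s, during which the arm holds its last target.

## Task

The aluminium anode block lies loose between the open jaws of the bench vise. Turn the vise's crank clockwise until the sliding jaw has pushed the block against the fixed jaw and holds it firmly, then let go; the block must stay flat on the vise bed. Do not turn the crank of the round winch that stands beside it.

Things in the scene. Friction and masses are not known exactly. Their poses are not given: they have to be found in the camera images.
- crank: Crank on the vise's round tower. Origin on its upright axis, 97 mm above the table; x along the arm, z up. Black knob, 25 mm dia., 50 mm tall, spins freely; knob centre at x 60, z 43 mm here (140 mm above table), arm's top at 110 mm. Clockwise from above closes the jaw 9.5 mm per rad. Takes 8 N at the knob, 12 to 20 N is a firm clamp; stays where left, also clamped. Needs 2.4 to 3.9 rad.
- jaw: Sliding jaw of the vise, grey with a steel face, 100 by 44 mm. Origin: bottom middle of its clamping face, 36 mm above the table; x points from the crank's axis to the fixed jaw (closing direction), z up. Along x from the crank's axis: the fixed jaw's black rubber face at 165 mm (yields 1 mm per 15 N, at most 4), this face at 81 mm fully open, 115 mm on meeting the block, 116 to 118 mm tight.
- block: Aluminium anode block with two bolt holes in its top, 50 mm (x, across the jaws) by 100 mm (y) by 48 mm high, 0.4 to 0.8 kg, loose on the vise bed between the jaws. Origin: centre of its underside.
- winch_grip (a point): Centre of the black knob of the crank on a round steel winch drum (104 mm across, no jaws) beside the vise; a bystander, not to be turned. Knob and arm are like the vise's: knob 25 mm dia., 50 mm tall, centre 140 mm above the table, 60 mm from the winch's axis.
There are look-alikes about, which are no part of the job. Leave any red look-alike of the block alone.

How it is judged:
By the outcome, as a careful person would: the job done as asked, in the order asked, and still so for the second after the job is handed in, with the robot touching nothing.
It also fails if it takes over 42 s, if anything falls off the work surface, if the arm or the gripper's body presses on something with over 40 N, if the wrist force passes 120 N, or if a joint passes its speed limit or range.

## Working session

There is one attempt and no reset: what is moved stays moved. The work goes in short steps, Python scripts to look and compute and a tool call to move; the robot and the scene stay as the last step left them, time stands still between calls to the robot, and variables do not carry over. Pictures are saved under pics/ and viewed, and the job is handed in when it is done.

Besides the shell and the picture viewer there is one more tool, called after "Request:" in YAML: its name, and indented under it one key for each argument. servo_tool: Moves the arm, as the interface text tells. Its arguments: {"type":"object","properties":{"moves":{"type":"string"},"hand":{"type":"number"}},"required":["moves"]}

```bash
mkdir -p pics; ls; cat > h.py <<'E'
import numpy as np,cv2
from workcell import ctrl
from scipy.spatial.transform import Rotation as R
def grab(n,fn):
    d=ctrl.get_image(n); np.savez('/tmp/'+fn+'.npz',**{k:np.asarray(v) for k,v in d.items()})
    cv2.imwrite('pics/'+fn+'.png',cv2.cvtColor(d['pixels'],cv2.COLOR_RGB2BGR)); return d
E
python3 - <<'E'
from h import *
for n in('scene','top'):
    d=grab(n,n+'0'); print({k:v for k,v in d.items() if k not in('pixels','depth')})
print(ctrl.get_obs())
E
```

```text
pics
{'vertical_fov': 56.775515869539504, 'cx': 278.7755418825329, 'cy': 206.0973315416197, 'xyz': array([868.79835778, 213.57240468, 655.57615578]), 'attitude': array([0.3115258 , 0.67017764, 2.13145648])}
{'vertical_fov': 47.76892110986627, 'cx': 278.0117325968759, 'cy': 207.5575949909674, 'xyz': array([498.41230165, -10.16265858, 973.10501385]), 'attitude': array([ 0.09519234, -0.05966312, -1.59434819])}
{'t': 0.1, 'qpos': array([-1.16799229e+00,  4.23754243e-01,  1.63056327e+00,  1.79259819e-05,
        1.08859181e+00, -1.89838179e-02]), 'qvel': array([ 0.00034902, -0.00288965, -0.00012872,  0.0001189 ,  0.0021196 ,
        0.00055474]), 'joint_torque': array([-2.91846491e-04, -5.45615888e+01, -2.74325573e+01,  6.45791972e-02,
        1.87758211e-02, -1.56798188e-05]), 'ee_pos': array([ 255.73156449, -569.79559124,  241.00552936]), 'orientation': array([-0.42598257,  1.99009425, -1.98745935]), 'ft_force': array([-0.12307573,  0.30176369, -0.47409653]), 'moment': array([ 0.02491567,  0.03778574, -0.03798059]), 'width': 87.84074228369161}
```

View pics/scene0.png

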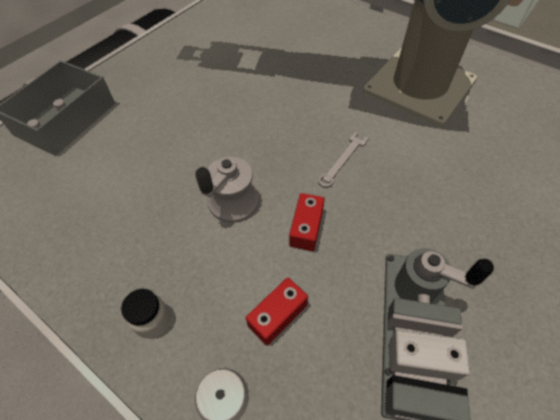

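View pics/top0.png

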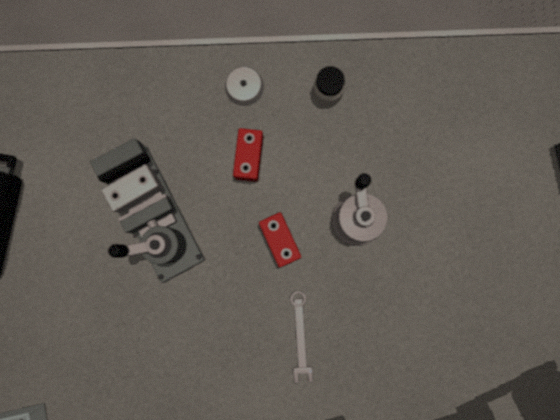

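The vise, which has jaws and a bed, is at top px (150,215) with its knob at (118,251). The round winch without jaws is at (362,217) with its knob at (363,181). The two red blocks at (248,155) and (280,240) are look-alikes. Next I'll measure these and take an enlarged crop.

```bash
cat >> h.py <<'E'
def cloud(d):
    D=np.asarray(d['depth'],float);h,w=D.shape
    f=h/2/np.tan(np.radians(float(d['vertical_fov']))/2)
    u,v=np.meshgrid(np.arange(w),np.arange(h))
    P=np.stack([(u-d['cx'])/f*D,-(v-d['cy'])/f*D,-D],-1)
    X=P@R.from_rotvec(d['attitude']).as_matrix().T+d['xyz']; X[D==0]=np.nan
    return X
E
python3 - <<'E'
from h import *
d=dict(np.load('/tmp/top0.npz'));X=cloud(d)
s=dict(np.load('/tmp/scene0.npz'));Y=cloud(s)
im=cv2.cvtColor(d['pixels'],cv2.COLOR_RGB2BGR);i2=cv2.cvtColor(s['pixels'],cv2.COLOR_RGB2BGR)
a=cv2.resize(im[130:290,80:215],None,fx=3,fy=3,interpolation=2);b=cv2.resize(i2[240:420,375:505],None,fx=2.66,fy=2.66,interpolation=2)
H=max(len(a),len(b));c=np.zeros((H,a.shape[1]+b.shape[1],3),np.uint8);c[:len(a),:a.shape[1]]=a;c[:len(b),a.shape[1]:]=b;cv2.imwrite('pics/crop0.png',c)
print('table',X[300,200],X[350,450],Y[120,150])
for n,(u,v) in dict(knob=(118,251),hub=(154,244),block=(131,187),jaw=(145,213),fixed=(118,160),wknob=(363,181),whub=(365,216)).items(): print(n,X[v,u].round(1))
for n,(u,v) in dict(knob=(483,268),hub=(433,261),block=(432,352),wknob=(204,180),whub=(227,164)).items(): print('s',n,Y[v,u].round(1))
for nm,Z,(u,v) in(('top',X,(118,251)),('scene',Y,(480,271)),('topw',X,(363,181))):
    m=np.zeros(Z.shape[:2],bool);m[v-18:v+18,u-18:u+18]=1
    m&=(Z[...,2]>118); p=Z[m]; t=p[p[:,2]>158]
    print(nm,len(p),'all',np.median(p,0).round(1),p.min(0).round(),p.max(0).round(),'top',len(t),t.mean(0).round(1) if len(t) else '')
E
```

```text
table [nan nan nan] [ 301.59637167 -323.9156789     0.92568026] [ 4.99683827e+02 -4.70291449e+02  3.98793877e-01]
knob [510.9 284.6 159.8]
hub [522.4 232.  125.5]
block [633.1 288.3  83.6]
jaw [582.8 262.   81.3]
fixed [686.2 313.9  83.3]
wknob [ 620.4 -139.9  163.7]
whub [ 563.1 -147.3  123.6]
s knob [518.1 292.  159.7]
s hub [524.  233.9 121. ]
s block [632.6 294.2  83.2]
s wknob [ 629.3 -132.8  151. ]
s whub [ 564.3 -144.   122.5]
top 251 all [512.5 285.5 158.7] [500. 278. 119.] [524. 302. 165.] top 135 [512.2 290.2 161.5]
scene 505 all [519.3 291.6 151.7] [501. 281. 118.] [524. 305. 163.] top 178 [512.8 292.7 160.7]
topw 209 all [ 621.7 -140.9  161. ] [ 612. -155.  120.] [ 636. -131.  166.] top 132 [ 623.9 -143.5  162.3]
```

View pics/crop0.png

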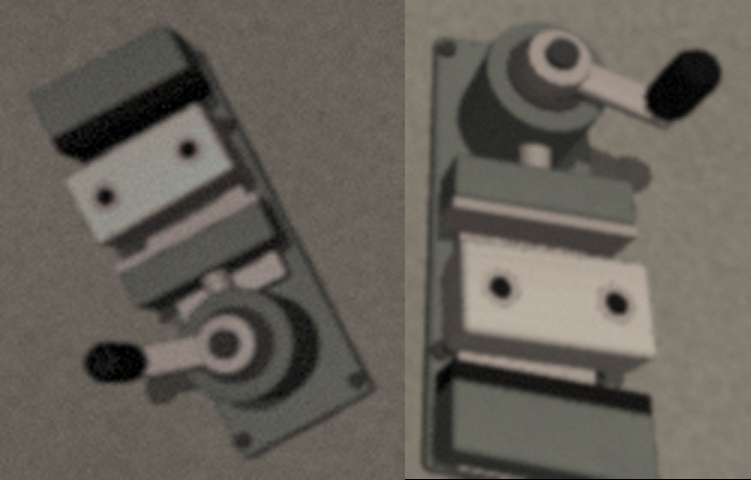

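The crop confirms it. The black knob with its arm sits on the round tower at the end of the jawed vise, and a silver block lies between the jaws with gaps on both sides. Next I'll refine the axis and knob positions and work out the tool yaw.

```bash
python3 - <<'E'
from h import *
from scipy.optimize import least_squares
T=[]
for n,ku,hu in(('top0',(118,251),(154,244)),('scene0',(480,271),(433,261))):
    X=cloud(dict(np.load(f'/tmp/{n}.npz')))
    p=X[np.isfinite(X).all(-1)]
    k=p[(abs(p[:,0]-512)<25)&(abs(p[:,1]-291)<20)&(p[:,2]>118)&(p[:,2]<158)]
    r=least_squares(lambda q:np.hypot(k[:,0]-q[0],k[:,1]-q[1])-12.5,[512,291],loss='soft_l1').x
    h=p[(np.hypot(p[:,0]-522,p[:,1]-232)<40)&(p[:,2]>40)]
    print(n,'knob',r.round(1),len(k),np.histogram(h[:,2],bins=range(40,140,5))[0])
    # tower cylinder side & hub side
    top=h[(h[:,2]>112)&(np.hypot(h[:,0]-522,h[:,1]-232)<22)];print(' hub pts',len(top),top.mean(0).round(1),top[:,2].max())
    c=p[(np.hypot(p[:,0]-522,p[:,1]-232)<42)&(p[:,2]>88)&(p[:,2]<98)]
    print(' disc mean',c.mean(0).round(1),len(c), (c.max(0)+c.min(0))/2,np.ptp(c,axis=0))
    b=p[(np.hypot(p[:,0]-633,p[:,1]-290)<48)&(p[:,2]>79)&(p[:,2]<90)]
    q=cv2.minAreaRect(b[:,:2].astype(np.float32)); print(' block',q)
o=ctrl.get_obs();print(R.from_rotvec(o['orientation']).as_matrix().round(3))
E
```

```text
top0 knob [512.3 291.9] 116 [ 21  20  22  19  16  28  25  16  23  27 387 340  24  79  89 205  75   7
   0]
 hub pts 314 [522.  231.3 118.5] 128.85038432884176
 disc mean [522.4 225.7  94.5] 684 [522.26052102 231.72678965  93.1597214 ] [69.07947472 70.81215021  9.67119976]
 block ((633.2843017578125, 289.2879638671875), (91.7788314819336, 92.58042907714844), 75.49111938476562)
scene0 knob [510.7 293.1] 327 [ 39  48  44  54  56  80  68  68  65  89 658 202  58 189  92 246 108   0
   0]
 hub pts 409 [524.3 233.8 117.6] 124.14146794080943
 disc mean [532.8 230.8  93.5] 888 [521.55607086 233.599895    93.02124488] [71.53617639 70.89624567  9.93944259]
 block ((633.3890380859375, 290.5523681640625), (89.62749481201172, 93.70771026611328), 69.07392883300781)
[[-0.912 -0.001  0.409]
 [-0.409  0.001 -0.912]
 [-0.    -1.    -0.001]]
```

Request:
servo_tool:
  moves: "0.06 0.05 0.01 0 0 9; 0.1 0.11 0.01 0 0 18; 0.14 0.17 0.01 0 0 27; 0.17 0.225 0.01 0 0 36; 0.2 0.28 0.01 0 0 45; 0.22 0.34 0.01 0 0 54; 0.235 0.4 0.01 0 0 63; 0.25 0.46 0.01 0 0 70"
  hand: 0

```text
t: 1.1
ee_pos: [497.4, -140.7, 251.5]
orientation: [-1.245, 1.152, -1.152]
ft_force: [0.6, -0.3, -1.8]
width: 88.0
```

Request:
servo_tool:
  moves: "0.005 0.06 0 0 0 2; 0.005 0.12 0 0 0 4; 0.005 0.18 0 0 0 6; 0.005 0.24 0 0 0 6; 0.005 0.3 0 0 0 6; 0.005 0.35 0 0 0 6; 0.006 0.4 0 0 0 6; 0.006 0.402 0 0 0 6"

```text
t: 2.1
ee_pos: [502.7, 262.0, 251.3]
orientation: [-1.289, 1.075, -1.074]
ft_force: [-0.2, -0.9, -0.3]
width: 88.0
```

Request:
servo_tool:
  moves: "0 0 0 0 0 0; 0 0 0 0 0 0"

```text
t: 2.35
ee_pos: [503.0, 258.0, 251.5]
orientation: [-1.288, 1.079, -1.078]
ft_force: [0.3, 0.8, -0.4]
width: 87.8
```

```bash
python3 - <<'E'
from h import *
o=ctrl.get_obs();print(o['t'],o['ee_pos'],o['qpos'],R.from_rotvec(o['orientation']).as_matrix().round(3))
grab('scene','s1')
E
```

```text
2.35 [503.04830694 258.01022463 251.53869714] [ 4.52964653e-01  3.24765128e-01  1.75480400e+00 -2.35417465e-04
  1.06264009e+00  2.76897523e-01] [[ 0.175 -0.     0.985]
 [-0.985 -0.     0.175]
 [ 0.    -1.    -0.001]]
```

View pics/s1.png

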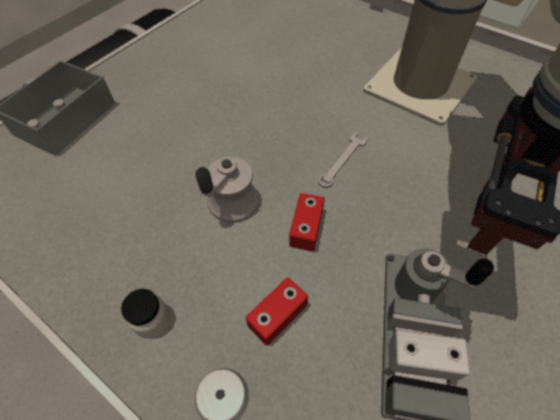

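The picture shows the gripper above and behind the vise at px (520,200), with the knob at (482,270). Commands were capped by joint speed, so it still needs +9 in x and +34 in y, then the descent.

Request:
servo_tool:
  moves: "0.009 0.034 0 0 0 0; 0.009 0.034 -0.01 0 0 0; 0.009 0.034 -0.04 0 0 0; 0.009 0.034 -0.07 0 0 0; 0.009 0.034 -0.095 0 0 0; 0.009 0.034 -0.105 0 0 0; 0.009 0.034 -0.105 0 0 0; 0.009 0.034 -0.105 0 0 0"

```text
t: 3.4
ee_pos: [512.7, 293.3, 147.6]
orientation: [-1.286, 1.077, -1.078]
ft_force: [0.1, 0.6, -0.7]
width: 87.8
```

```bash
python3 - <<'E'
from h import *
d=grab('scene','s2');e=grab('top','t2')
c=np.hstack([cv2.resize(d['pixels'][190:330,400:540],(400,400)),cv2.resize(e['pixels'][180:320,60:200],(400,400))])
cv2.imwrite('pics/c2.png',c[...,::-1])
E
```

```text
(no output)
```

View pics/c2.png

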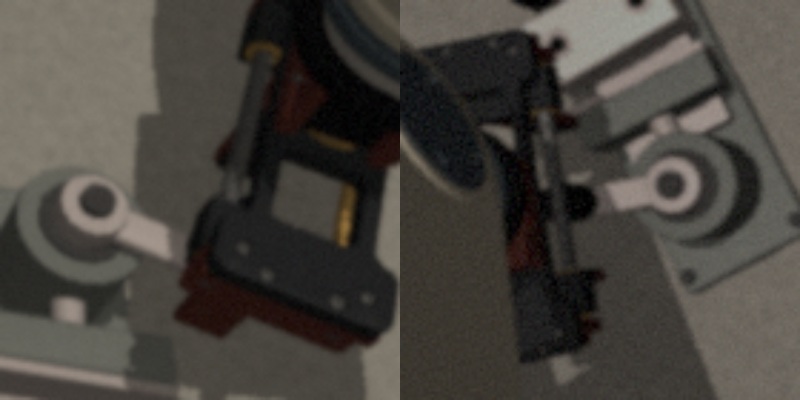

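The crops show the knob between the open fingers, at about (575,200) in the right crop. I'll close the gripper.

Request:
servo_tool:
  moves: "0 0 0 0 0 0; 0 0 0 0 0 0; 0 0 0 0 0 0; 0 0 0 0 0 0; 0 0 0 0 0 0; 0 0 0 0 0 0"
  hand: 255

```text
t: 4.25
ee_pos: [512.1, 293.3, 146.6]
orientation: [-1.288, 1.078, -1.077]
ft_force: [-0.1, 0.5, -0.7]
width: 31.3
```

Request:
servo_tool:
  moves: "0 0 0 0 0 0; 0 0 0 0 0 0; 0 0 0 0 0 0"

```text
t: 4.62
ee_pos: [512.0, 293.2, 146.6]
orientation: [-1.288, 1.078, -1.077]
ft_force: [-0.6, -0.2, 0.7]
width: 24.4
```

```bash
python3 - <<'E'
import numpy as np
c=np.array([522,232.5]);p0=np.array([512,293.2])
for a in range(0,220,5):
    t=np.radians(99.5-a);p=c+60.3*np.array([np.cos(t),np.sin(t)])
    print(a,p.round(1),(p-p0).round(1))
E
```

```text
0 [512. 292.] [ 0.  -1.2]
5 [517.3 292.6] [ 5.3 -0.6]
10 [522.5 292.8] [10.5 -0.4]
15 [527.8 292.5] [15.8 -0.7]
20 [533.  291.8] [21.  -1.4]
25 [538.1 290.6] [26.1 -2.6]
30 [543.1 289. ] [31.1 -4.2]
35 [548.  286.9] [36.  -6.3]
40 [552.6 284.5] [40.6 -8.7]
45 [557.  281.6] [ 45.  -11.6]
50 [561.2 278.4] [ 49.2 -14.8]
55 [565.  274.8] [ 53.  -18.4]
60 [568.5 270.9] [ 56.5 -22.3]
65 [571.7 266.7] [ 59.7 -26.5]
70 [574.5 262.2] [ 62.5 -31. ]
75 [576.9 257.5] [ 64.9 -35.7]
80 [578.8 252.6] [ 66.8 -40.6]
85 [580.4 247.6] [ 68.4 -45.6]
90 [581.5 242.5] [ 69.5 -50.7]
95 [582.1 237.2] [ 70.1 -56. ]
100 [582.3 232. ] [ 70.3 -61.2]
105 [582.  226.7] [ 70.  -66.5]
110 [581.3 221.5] [ 69.3 -71.7]
115 [580.1 216.4] [ 68.1 -76.8]
120 [578.5 211.4] [ 66.5 -81.8]
125 [576.4 206.5] [ 64.4 -86.7]
130 [574.  201.9] [ 62.  -91.3]
135 [571.1 197.5] [ 59.1 -95.7]
140 [567.9 193.3] [ 55.9 -99.9]
145 [564.3 189.5] [  52.3 -103.7]
150 [560.4 186. ] [  48.4 -107.2]
155 [556.2 182.8] [  44.2 -110.4]
160 [551.7 180. ] [  39.7 -113.2]
165 [547.  177.6] [  35.  -115.6]
170 [542.1 175.7] [  30.1 -117.5]
175 [537.1 174.1] [  25.1 -119.1]
180 [532. 173.] [  20.  -120.2]
185 [526.7 172.4] [  14.7 -120.8]
190 [521.5 172.2] [   9.5 -121. ]
195 [516.2 172.5] [   4.2 -120.7]
200 [511.  173.2] [  -1. -120.]
205 [505.9 174.4] [  -6.1 -118.8]
210 [500.9 176. ] [ -11.1 -117.2]
215 [496.  178.1] [ -16.  -115.1]
```

Request:
servo_tool:
  moves: "0.0053 -0.0006 0 0 0 0; 0.0105 -0.0004 0 0 0 0; 0.0158 -0.0007 0 0 0 0; 0.021 -0.0014 0 0 0 0; 0.0261 -0.0026 0 0 0 0; 0.0311 -0.0042 0 0 0 0; 0.036 -0.0063 0 0 0 0; 0.036 -0.0063 0 0 0 0"

```text
t: 5.62
ee_pos: [547.5, 288.2, 146.7]
orientation: [-1.287, 1.079, -1.076]
ft_force: [-3.8, 6.0, 1.8]
width: 24.4
```

Request:
servo_tool:
  moves: "0.0046 -0.0016 0 0 0 0; 0.009 -0.0045 0 0 0 0; 0.0132 -0.0077 0 0 0 0; 0.017 -0.0113 0 0 0 0; 0.0205 -0.0152 0 0 0 0; 0.0237 -0.0194 0 0 0 0; 0.0265 -0.0239 0 0 0 0; 0.0289 -0.0286 0 0 0 0"

```text
t: 6.62
ee_pos: [576.2, 259.8, 146.6]
orientation: [-1.287, 1.08, -1.075]
ft_force: [-4.6, 6.8, 1.3]
width: 24.1
```

Request:
servo_tool:
  moves: "0.0019 -0.0049 0 0 0 0; 0.0035 -0.0099 0 0 0 0; 0.0046 -0.015 0 0 0 0; 0.0052 -0.0203 0 0 0 0; 0.0054 -0.0255 0 0 0 0; 0.0051 -0.0308 0 0 0 0; 0.0044 -0.036 0 0 0 0; 0.0032 -0.0411 0 0 0 0"

```text
t: 7.62
ee_pos: [580.3, 219.2, 146.7]
orientation: [-1.285, 1.079, -1.076]
ft_force: [-2.2, 10.4, -2.2]
width: 24.2
```

```bash
python3 - <<'E'
from h import *
d=grab('scene','s3');e=grab('top','t3')
c=np.hstack([cv2.resize(d['pixels'][240:420,360:540],(400,400)),cv2.resize(e['pixels'][120:290,60:230],(400,400))])
cv2.imwrite('pics/c3.png',c[...,::-1])
E
```

```text
(no output)
```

View pics/c3.png

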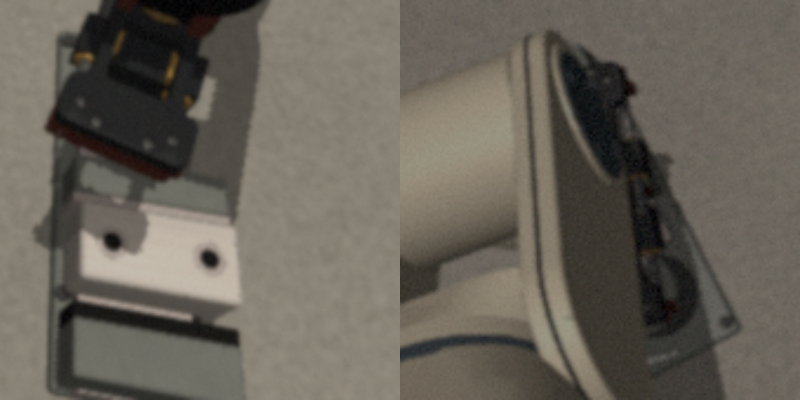

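The jaw face has just reached the block's near side, at about (140,205) in the left crop. The block is flat, with a gap still left to the fixed jaw. I'll continue turning.

Request:
servo_tool:
  moves: "-0.0016 -0.005 0 0 0 0; -0.0037 -0.0099 0 0 0 0; -0.0061 -0.0145 0 0 0 0; -0.009 -0.0189 0 0 0 0; -0.0122 -0.0231 0 0 0 0; -0.0158 -0.0269 0 0 0 0; -0.0197 -0.0304 0 0 0 0; -0.0239 -0.0336 0 0 0 0"

```text
t: 8.72
ee_pos: [557.8, 185.7, 146.8]
orientation: [-1.282, 1.077, -1.077]
ft_force: [4.5, 11.4, -6.2]
width: 24.2
```

```bash
cat > m.py <<'E'
import sys
from h import *
n=sys.argv[1]
d=grab('scene','s'+n)
cv2.imwrite(f'pics/c{n}.png',cv2.resize(d['pixels'][240:420,360:540],(600,600),interpolation=2)[...,::-1])
X=cloud(d);p=X[np.isfinite(X).all(-1)]
dr=np.radians(26.5);x=np.array([np.cos(dr),np.sin(dr)]);y=np.array([-x[1],x[0]])
q=np.c_[(p[:,:2]-[522,233])@x,(p[:,:2]-[522,233])@y,p[:,2]]
b=q[(abs(q[:,1])<30)&(q[:,2]>76)&(q[:,2]<92)&(q[:,0]>40)&(q[:,0]<200)]
print(np.c_[np.arange(40,200,4),np.histogram(b[:,0],bins=np.arange(40,201,4))[0]].T)
o=ctrl.get_obs();print(o['t'],o['ee_pos'],o['ft_force'])
E
python3 m.py 4
```

```text
[[ 40  44  48  52  56  60  64  68  72  76  80  84  88  92  96 100 104 108
  112 116 120 124 128 132 136 140 144 148 152 156 160 164 168 172 176 180
  184 188 192 196]
 [  0   0   0   0   0   0   0   0   0  57 109 109 116 114 109 133  99  64
  117 123 120 126 124 128 132 130 128 136 141 150   0 109 137 128 136 149
  145 156 151 154]]
8.775 [557.20625167 185.25494825 146.71678642] [ 2.88614313  8.67398018 -4.3531164 ]
```

View pics/c4.png

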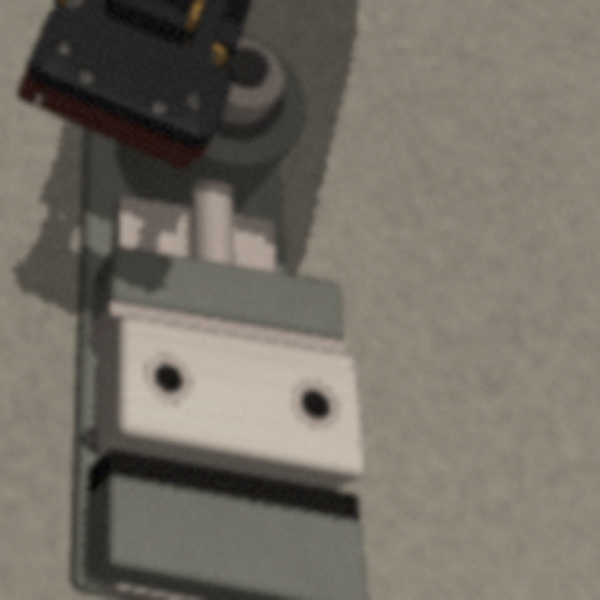

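The block is against the sliding jaw at 111 mm and its far face is at about 160 mm, leaving a gap of roughly 5 mm. I'll continue in smaller steps and watch the force.

Request:
servo_tool:
  moves: "-0.0045 -0.0028 0 0 0 0; -0.0092 -0.0052 0 0 0 0; -0.0141 -0.0071 0 0 0 0; -0.0191 -0.0087 0 0 0 0; -0.0191 -0.0087 0 0 0 0"

```text
t: 9.4
ee_pos: [538.9, 176.3, 146.8]
orientation: [-1.283, 1.076, -1.078]
ft_force: [4.8, 8.1, -7.1]
width: 24.5
```

Request:
servo_tool:
  moves: "-0.005 0 0 0 0 0; -0.0105 -0.0005 0 0 0 0; -0.0105 -0.0005 0 0 0 0"

```text
t: 9.78
ee_pos: [528.8, 174.5, 146.8]
orientation: [-1.285, 1.074, -1.079]
ft_force: [6.9, -0.6, -6.2]
width: 24.4
```

Request:
servo_tool:
  moves: "-0.005 0 0 0 0 0; -0.005 0 0 0 0 0"

```text
t: 10.02
ee_pos: [523.9, 174.2, 146.8]
orientation: [-1.285, 1.074, -1.08]
ft_force: [7.4, -2.3, -6.5]
width: 24.1
```

```bash
python3 m.py 5
```

```text
[[ 40  44  48  52  56  60  64  68  72  76  80  84  88  92  96 100 104 108
  112 116 120 124 128 132 136 140 144 148 152 156 160 164 168 172 176 180
  184 188 192 196]
 [  0   0   0   0   0   0   0   0   0   0  12 104 114 109 117 118 135 104
   68 108 121 123 123 130 126 130 136 136 134 135 167 148 138 125 142 146
  149 147 159 152]]
10.075 [523.93135186 174.24774628 146.81507012] [ 7.43990076 -2.67115579 -5.74280273]
```

View pics/c5.png

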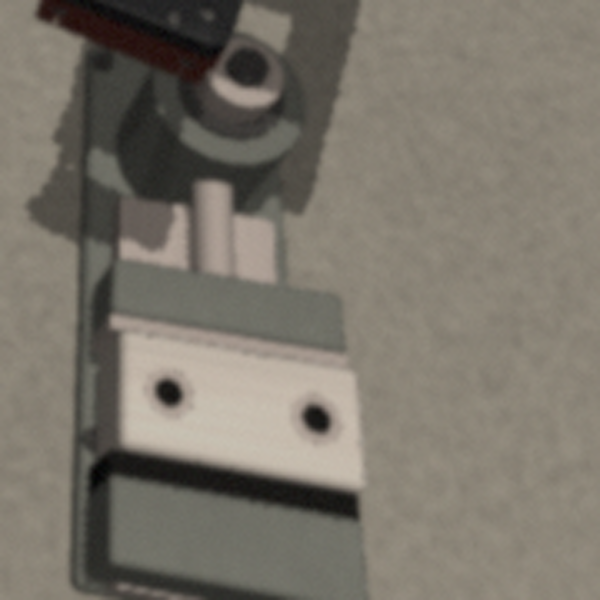

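The gap is nearly closed, and the force is still at free-running level (about 7.4 N tangential). I'll go in about 5° steps.

Request:
servo_tool:
  moves: "-0.005 -0.0005 0 0 0 0; -0.005 -0.0005 0 0 0 0"

```text
t: 10.32
ee_pos: [519.2, 174.2, 146.8]
orientation: [-1.284, 1.074, -1.08]
ft_force: [8.5, -0.4, -7.7]
width: 24.3
```

Request:
servo_tool:
  moves: "-0.005 0.0005 0 0 0 0; -0.005 0.0005 0 0 0 0"

```text
t: 10.58
ee_pos: [514.7, 174.6, 146.9]
orientation: [-1.283, 1.073, -1.08]
ft_force: [10.6, -1.6, -8.7]
width: 24.4
```

The force is rising, so the clamp is beginning. I'm aiming for about 16 N.

Request:
servo_tool:
  moves: "-0.005 0.001 0 0 0 0; -0.005 0.001 0 0 0 0"

```text
t: 10.82
ee_pos: [510.0, 175.3, 146.9]
orientation: [-1.283, 1.072, -1.081]
ft_force: [11.5, -2.8, -10.5]
width: 24.0
```

Request:
servo_tool:
  moves: "-0.005 0.001 0 0 0 0; -0.005 0.001 0 0 0 0"

```text
t: 11.08
ee_pos: [505.5, 176.4, 146.9]
orientation: [-1.282, 1.071, -1.081]
ft_force: [13.1, -2.7, -12.5]
width: 24.4
```

Request:
servo_tool:
  moves: "-0.005 0.0015 0 0 0 0; -0.005 0.0015 0 0 0 0"

```text
t: 11.32
ee_pos: [501.0, 177.9, 146.9]
orientation: [-1.282, 1.071, -1.081]
ft_force: [15.0, -4.8, -13.8]
width: 24.6
```

```bash
python3 m.py 6
```

```text
[[ 40  44  48  52  56  60  64  68  72  76  80  84  88  92  96 100 104 108
  112 116 120 124 128 132 136 140 144 148 152 156 160 164 168 172 176 180
  184 188 192 196]
 [  0   0   0   0   0   0   0   0   0   0   0  25 105 111 113 113 125 138
  105  70 115 122 128 129 128 134 133 136 133 131 142 169 148 126 137 150
  152 149 152 160]]
11.375 [500.9760011  177.8407199  146.92163485] [ 14.71428903  -4.20615893 -12.79422815]
```

View pics/c6.png

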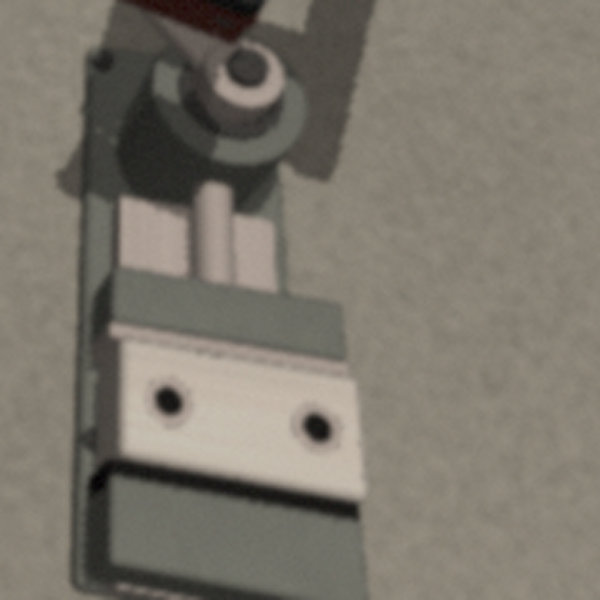

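The tangential force is about 15 N, mid-range. The block sits flat between the jaw face (about 117 mm) and the rubber, with no gap. I'll release and retreat upward.

Request:
servo_tool:
  moves: "0 0 0 0 0 0; 0 0 0 0 0 0; 0 0 0 0 0 0; 0 0 0 0 0 0; 0 0 0 0 0 0; 0 0 0 0 0 0"
  hand: 0

```text
t: 12.12
ee_pos: [496.6, 178.0, 146.7]
orientation: [-1.288, 1.077, -1.077]
ft_force: [0.8, -0.9, 1.0]
width: 81.0
```

Request:
servo_tool:
  moves: "0 0 0.005 0 0 0; 0 0 0.02 0 0 0; 0 0 0.05 0 0 0; 0 0 0.09 0 0 0; -0.02 -0.03 0.12 0 0 0; -0.04 -0.08 0.13 0 0 0; -0.06 -0.13 0.13 0 0 0; -0.06 -0.13 0.13 0 0 0"

```text
t: 13.12
ee_pos: [435.5, 45.8, 277.9]
orientation: [-1.286, 1.079, -1.081]
ft_force: [-0.0, -0.1, 0.2]
width: 87.3
```

```bash
python3 m.py 7; python3 - <<'E'
from h import *
d=grab('scene','s8');e=grab('top','t8');Y=cloud(d);p=Y[np.isfinite(Y).all(-1)]
k=p[(np.hypot(p[:,0]-500,p[:,1]-178)<25)&(p[:,2]>130)&(p[:,2]<158)]
from scipy.optimize import least_squares
r=least_squares(lambda q:np.hypot(k[:,0]-q[0],k[:,1]-q[1])-12.5,[500,178],loss='soft_l1').x
print('knob',r,len(k),np.degrees(np.arctan2(r[1]-233,r[0]-522)))
k=p[(np.hypot(p[:,0]-624,p[:,1]+142)<25)&(p[:,2]>130)];print('winch',len(k),k.mean(0))
b=p[(np.hypot(p[:,0]-640,p[:,1]-293)<18)&(p[:,2]>75)];A=np.c_[b[:,:2]-b[:,:2].mean(0),np.ones(len(b))];print('block top',np.linalg.lstsq(A,b[:,2],rcond=None)[0])
E
```

```text
[[ 40  44  48  52  56  60  64  68  72  76  80  84  88  92  96 100 104 108
  112 116 120 124 128 132 136 140 144 148 152 156 160 164 168 172 176 180
  184 188 192 196]
 [  0   0   0   0   0   0   0   0   0   0   0  22 106 114 113 122 112 141
   98  69 115 128 116 129 129 131 137 131 139 136 138 174 141 126 138 150
  145 153 155 157]]
13.175 [436.56834302  46.94984895 277.90846072] [ 0.49620429 -0.29646751  0.32436659]
knob [500.36544726 177.37049729] 192 -111.25127243983938
winch 287 [ 627.27527738 -136.80184039  151.42357222]
block top [6.06848291e-02 3.93008794e-02 8.28820130e+01]
```

View pics/s8.png

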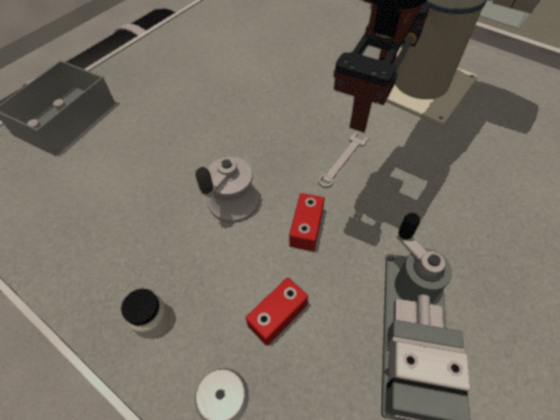

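View pics/c7.png

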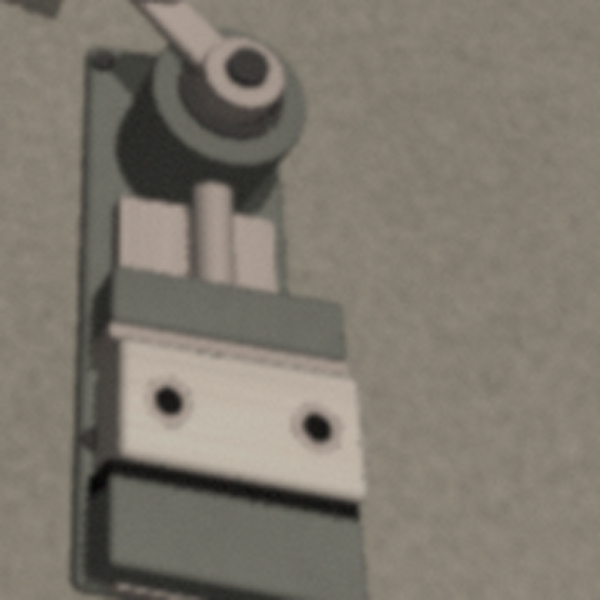

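The clamp held: the knob is at −111° and the block at (432,365) fills the gap. The fitted block-top slope of about 0.07 needs checking against the starting picture and the top camera.

```bash
python3 - <<'E'
from h import *
for n,c in(('scene0',(633,289.5)),('scene0',(686,314)),('s8',(641,293)),('s8',(686,314)),('top0',(633,289.5)),('t8',(641,293)),('t8',(686,314))):
    Y=cloud(dict(np.load(f'/tmp/{n}.npz')));p=Y[np.isfinite(Y).all(-1)]
    b=p[(np.hypot(p[:,0]-c[0],p[:,1]-c[1])<17)&(p[:,2]>75)]
    if len(b)<20: print(n,len(b));continue
    A=np.c_[b[:,:2]-b[:,:2].mean(0),np.ones(len(b))];s,r=np.linalg.lstsq(A,b[:,2],rcond=None)[:2];print(n,c,len(b),s.round(3),np.sqrt(r/len(b)))
E
```

```text
scene0 (633, 289.5) 473 [ 0.0000e+00 -6.0000e-03  8.3096e+01] [1.01716479]
scene0 (686, 314) 539 [1.0100e-01 4.8000e-02 8.0452e+01] [1.33987215]
s8 (641, 293) 464 [2.3000e-02 1.9000e-02 8.3102e+01] [1.05575913]
s8 (686, 314) 554 [7.7000e-02 3.7000e-02 8.0538e+01] [1.32970855]
top0 (633, 289.5) 248 [-2.0000e-03  1.7000e-02  8.4425e+01] [1.47505158]
t8 (641, 293) 257 [5.8000e-02 2.4000e-02 8.4163e+01] [1.90366115]
t8 (686, 314) 244 [9.5000e-02 4.6000e-02 8.1775e+01] [1.84013178]
```

```bash
python3 - <<'E'
from h import *
for n in('s8','t8'):
  Y=cloud(dict(np.load(f'/tmp/{n}.npz')));p=Y[np.isfinite(Y).all(-1)]
  for c in((645,295),(648,296)):
    b=p[(np.hypot(p[:,0]-c[0],p[:,1]-c[1])<17)&(p[:,2]>75)]
    A=np.c_[b[:,:2]-b[:,:2].mean(0),np.ones(len(b))];print(n,c,np.linalg.lstsq(A,b[:,2],rcond=None)[0].round(3))
  dr=np.radians(26.5);x=np.array([np.cos(dr),np.sin(dr)]);y=np.array([-x[1],x[0]])
  q=np.c_[(p[:,:2]-[522,233])@x,(p[:,:2]-[522,233])@y,p[:,2]]
  print([(a,round(float(np.mean(q[(abs(q[:,0]-a-2)<2)&(abs(q[:,1])<15)&(q[:,2]>70),2])),1)) for a in range(84,184,4)])
E
```

```text
s8 (645, 295) [ 3.0000e-03 -1.0000e-03  8.3235e+01]
s8 (648, 296) [-2.0000e-03 -2.0000e-03  8.3216e+01]
[(84, 78.8), (88, 79.5), (92, 80.0), (96, 79.6), (100, 79.7), (104, 80.0), (108, 78.9), (112, 77.1), (116, 78.9), (120, 82.6), (124, 83.2), (128, 83.3), (132, 83.3), (136, 83.1), (140, 83.3), (144, 83.4), (148, 83.1), (152, 83.1), (156, 83.1), (160, 83.0), (164, 81.8), (168, 78.1), (172, 78.5), (176, 81.0), (180, 81.1)]
t8 (645, 295) [-9.000e-03  9.000e-03  8.448e+01]
t8 (648, 296) [7.000e-03 2.000e-03 8.452e+01]
[(84, 76.5), (88, 80.5), (92, 81.2), (96, 80.8), (100, 80.6), (104, 81.1), (108, 80.5), (112, 78.5), (116, 80.2), (120, 84.4), (124, 84.6), (128, 84.6), (132, 84.2), (136, 83.9), (140, 84.7), (144, 84.8), (148, 84.4), (152, 84.9), (156, 84.3), (160, 84.5), (164, 84.1), (168, 79.6), (172, 79.7), (176, 81.7), (180, 82.3)]
```

The block is flat: with the fit patch centred on it, the slope is below 0.012 and its height is unchanged. I'm handing the job in.

```bash
python3 - <<'E'
from h import *
print(ctrl.close_job())
E
```

```text
the job is handed in; nothing more can be done
None
```

The block is clamped between the vise jaws, and the job was handed in at about 13 s of the 42 s allowed. I gripped the vise knob, turned the crank about 3.67 rad clockwise until the tangential force at the knob reached about 15 N, then opened the gripper and backed away.

**Last checks:**
- **Crank:** it stayed where I left it after release, with the knob at −111°.
- **Jaw and block:** no gap remains. The jaw face is at roughly 117 mm and the block is against the rubber.
- **Block flatness:** the top has a slope below 0.012 and its height is unchanged. My first fit gave 0.06–0.07, but that patch overlapped the jaw; re-centring it on the block removed the slope.
- **Bystanders:** I never went near the winch or the red blocks. In the last picture they look where they were at the start.
- **Odd reading:** while clamping, the wrist also read up to about 14 N downward. It went back to zero on release and was far below the limits.

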